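# Pull the red-capped sample tube from the light rack and stand it on the balance

## Task

Pull the red-capped tube straight up out of the small blue rack and set it down gently, standing upright, in the middle of the round steel pan of the balance. The rack is light and loose: do not tip it, lift it or drag it away, and leave the green-capped tube in it.

Things in the scene. Friction and masses are not known exactly. Their poses are not given: they have to be found in the camera images.
- tube_red: White flat-bottomed sample tube with a RED screw cap, loose, about 45 g, 114 mm tall: body 28 mm in diameter, cap 34 mm in diameter over the top 22 mm (92 to 114 mm above its underside). Origin at the centre of its underside, z along its axis up to the cap. It stands loosely, its foot on the well's floor, in one end well of the rack (either end) with about 1.5 mm of play all round.
- tube_green: The same tube with a GREEN cap, standing in the other end well of the rack, where it stays. Origin and axes as for the red-capped tube.
- rack: Lightweight rack of bright blue plastic, loose on the bench, about 90 g empty, 52 x 156 x 58 mm (x, y, z). Origin at the centre of its underside, z up, y along its row of three round wells at y = -50, 0 and +50 mm; the middle one is empty. Each well is 31 mm wide and 40 mm deep, its floor 18 mm above the bench, so the tubes' caps span 110 to 132 mm above the bench; a tube is free of its well once raised by 40 mm. The row lies within 30 degrees of the robot's y direction.
- pan (a point): Centre of the upper face of the balance's fixed round steel pan, 130 mm in diameter, 72 mm above the bench, z up. The balance is a fixed low white box about 240 x 190 x 60 mm (x, y, z) under the pan, its display towards the robot; nothing near the pan stands higher than it.
Things that resemble listed ones, but are neither listed nor needed, are in the scene too. What is shaped like the tube_red but black or pink is not meant.

How it is judged:
By the outcome, as a careful person would: the job done as asked, in the order asked, and still so for the second after the job is handed in, with the robot touching nothing.
It also fails if it takes over 38 s, if anything falls off the work surface, if the arm or the gripper's body presses on something with over 40 N, if the wrist force passes 120 N, or if a joint passes its speed limit or range.

## Robot

A 6-joint arm with a two-finger parallel gripper is mounted at the origin on the work surface. World frame = base frame: x ahead of the robot, y to its left, z up, the work surface at z = 0. Lengths are in m, angles in rad, forces in N, time in s.
With the tool pointing down it reaches from about 0.3 to 0.875 m from the base axis. Payload 6.4 kg.
Tool frame: the origin (TCP) lies on the centre line of the jaws, within the pads' length; the fingertips stand 25 mm ahead of it and the grasp point (between the pads) lies 6 mm ahead of it (robot.tips_ahead is the distance from the TCP to the fingertips, in m); z points along the fingers, y is the line along which they close (so a half turn about z gives the same grasp; the last joint's range is limited). The gripper opens to 88 mm and grips with 3 to 60 N. Pads are 18 mm wide; open, the fingers measure 123 mm over their backs; the gripper's body (75 mm by 187 mm) begins 45 mm behind the grasp point.
Start: joints at [1.08, 0.181, 1.607, -0, 1.354, -0.206], TCP at [0.162, 0.552, 0.264] pointing down, gripper open.
Joint ranges: [-2.99, 2.99], [-0.89, 2.07], [0.3, 2.58], [-1.14, 4.28], [0, 2.63], [-3.12, 3.12]. Speed limits (rad/s): [2.57, 2.57, 3.01, 3.14, 3.14, 3.14].

## Interface

Orientations are given as a rotation vector (axis times angle).
In Python, from workcell import read_state, grab_frame, order, robot gives the robot as it stands.
- The arm moves only by the shell command python3 -m pendant 'ROWS' [FORCE]. ROWS is JSON, a list of rows, each an object with "delta_pos": the shift along the tool's x, y, z in m, a list of three; "twist": the turn, a rotation vector about the tool's x, y, z in degrees, a list of three; "claw": the finger opening in m, from 0 to 0.0881. A call has 1 to 5 rows; each row is the pose to reach, as a shift and turn from the pose commanded when the call began, along the tool's axes at that moment; what a row does not reach only later rows make up. A row lasts 1/10 s, in which the tool goes at most 50 mm and 8.59 degrees, less where a joint would pass 70% of its speed; a pose out of reach is approached as far as the arm can. A call with a gripper value outside its range is refused whole. The fingers move at their own pace and stop on an object; FORCE is the grip in N (left out, the last holds). Time passes only in rows, so rows that repeat a pose let the fingers close. It gives the time, the measured TCP pose, the force, the opening and the grip force at its end, in the units of the state.
- read_state(): the state, without advancing time (a new reading comes with each control period).
- grab_frame(name): name is "scene" or "top" or "wrist"; returns a dict with "frame" (384x512x3 uint8, red, green, blue), "fx", "fy", "cx", "cy" (pixels), "R" (3x3) and "t" (3): a world point X has camera coordinates R X + t. Camera axes: x right, y down, z forward; pixel columns grow to the right and rows downward; lengths in m; the calibration is good to about 2 mm. A picture is of the moment at which its call begins. There is no depth.
- order.sign_off(): hands the job in; it is judged then, once.
The state is a dict: "clock": time; "qpos": joint angles; "dq": joint speeds; "tau": joint torques, N m; "tool_pos": TCP position; "tool_rot": TCP orientation; "force": force on the tool from outside, world axes, zero at the start; "torque": the same for the moment, N m; "width": opening from 0.0 (shut) to 1.0 (fully open); "grip_force": force on a finger pad.
Only numpy, scipy, OpenCV 4.12 (cv2) and the standard library are available. Lean on these libraries where they do the work, as an engineer would, in place of code of your own. Each camera call takes 0.05 s, during which the arm holds its last target. There are 200 camera calls.

## Working session

There is one attempt and no reset: what is moved stays moved. The work goes in short steps, Python scripts to look and compute and a shell command to move; the robot and the scene stay as the last step left them, time stands still between calls to the robot, and variables do not carry over. Pictures are saved under pics/ and viewed, at most 10 in all, crops included, and the job is handed in when it is done.

```bash
mkdir -p pics; python3 - <<'E'
from workcell import read_state, grab_frame
import cv2, numpy as np, pickle
d={n:grab_frame(n) for n in("scene","top")}
pickle.dump(d,open("f0.pkl","wb"))
cv2.imwrite("pics/a.png",cv2.resize(np.vstack([d["scene"]["frame"],d["top"]["frame"]])[:,:,::-1],(400,600)))
for n in d: cv2.imwrite(f"pics/{n}.png",d[n]["frame"][:,:,::-1])
s=read_state();print(s["clock"],s["tool_pos"],s["tool_rot"],s["force"],s["width"])
E
```

```text
0.1 [0.16134191 0.55145851 0.26293255] [-4.45810671e-01 -3.10927067e+00  2.27161291e-03] [ 0.67194674  0.61799247 -0.34604489] 0.9982822103891916
```

View pics/scene.png

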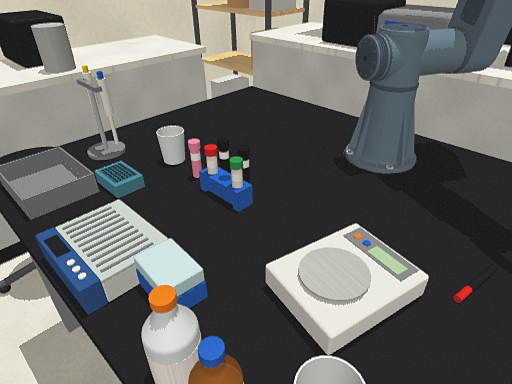

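View pics/top.png

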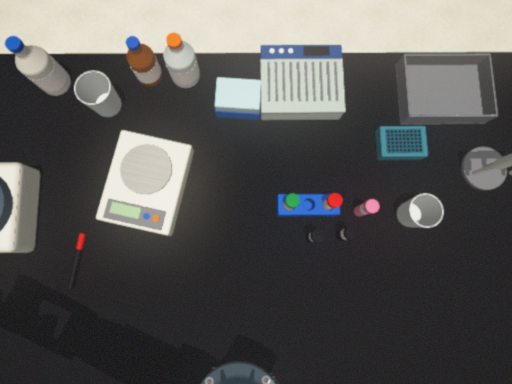

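Candidates in the top view are the red cap at (335,200) in the rack, the pink tube at (372,206), black tubes at (316,236) and (346,234), and the red screwdriver handle at (81,240). I choose the red cap in the rack; next I measure it and check it in a close crop.

```bash
cat > h.py <<'E'
import numpy as np, cv2
def ray(f,u,v):
    d=np.linalg.inv(f["R"]) if 0 else np.array(f["R"]).T
    o=-d@np.array(f["t"]); return o,d@np.array([(u-f["cx"])/f["fx"],(v-f["cy"])/f["fy"],1])
def onz(f,u,v,z):
    o,d=ray(f,u,v); return o+d*(z-o[2])/d[2]
def proj(f,X):
    c=np.array(f["R"])@X+np.array(f["t"]); return f["fx"]*c[0]/c[2]+f["cx"],f["fy"]*c[1]/c[2]+f["cy"]
def tri(f,p,g,q):
    o,d=ray(f,*p);o2,d2=ray(g,*q)
    s=np.linalg.lstsq(np.c_[d,-d2],o2-o,rcond=None)[0]
    a,b=o+d*s[0],o2+d2*s[1]; return (a+b)/2,np.linalg.norm(a-b)
def blobs(f,lo,hi,roi=None,amin=20):
    h=cv2.cvtColor(f["frame"],cv2.COLOR_RGB2HSV); m=cv2.inRange(h,np.array(lo),np.array(hi))
    if lo[0]==0 and hi[0]<12: m|=cv2.inRange(h,np.array([170,lo[1],lo[2]]),np.array([180,255,255]))
    if roi: k=np.zeros_like(m);k[roi[1]:roi[3],roi[0]:roi[2]]=1;m=m*k
    return [c for c in cv2.findContours(m,cv2.RETR_EXTERNAL,cv2.CHAIN_APPROX_NONE)[0] if cv2.contourArea(c)>amin]
E
python3 - <<'E'
import pickle,cv2,numpy as np
from h import *
d=pickle.load(open("f0.pkl","rb"));T=d["top"];S=d["scene"]
print("topcam",ray(T,0,0)[0],T["fx"])
def show(n,lo,hi,rt,z):
    for c in blobs(T,lo,hi,rt):
        (u,v),r=cv2.minEnclosingCircle(c);m=cv2.moments(c)
        print(n,(round(u),round(v)),round(r,1),cv2.contourArea(c),onz(T,u,v,z).round(4),onz(T,m['m10']/m['m00'],m['m01']/m['m00'],z).round(4))
show("red",[0,170,90],[8,255,255],(260,170,420,260),.128)
show("green",[45,120,60],[85,255,255],(260,170,420,260),.128)
show("pink",[160,60,120],[179,190,255],(345,180,420,260),.11)
c=max(blobs(T,[105,150,60],[125,255,255],(260,170,360,230)),key=cv2.contourArea)
b=cv2.boxPoints(cv2.minAreaRect(c));print("rack",[onz(T,*p,.058).round(3) for p in b],cv2.minAreaRect(c))
for nm,p in(("blk1",(316,236)),("blk2",(346,234))): print(nm,onz(T,*p,.11).round(3))
for nm,lo,hi in(("red",[0,170,90],[8,255,255]),("green",[45,120,60],[85,255,255])):
    for cc in blobs(S,lo,hi,(150,120,280,220)): print("scene",nm,cv2.boundingRect(cc))
# pan contour
g=cv2.cvtColor(T["frame"],cv2.COLOR_RGB2GRAY)
m=cv2.inRange(g,150,212);k=np.zeros_like(m);k[137:200,112:180]=255;m=cv2.morphologyEx(m&k,cv2.MORPH_OPEN,np.ones((3,3)))
m=cv2.morphologyEx(m,cv2.MORPH_CLOSE,np.ones((5,5)))
c=max(cv2.findContours(m,0,1)[0],key=cv2.contourArea);e=cv2.fitEllipse(c);print("pan",e,onz(T,*e[0],.072))
cv2.imwrite("pics/mask.png",m)
A=T["frame"][170:260,270:400];B=T["frame"][120:245,80:210]
im=T["frame"].copy();cv2.ellipse(im,e,(255,0,0),1);B=im[120:245,80:210]
C=S["frame"][120:220,150:270]
cv2.imwrite("pics/crop.png",np.hstack([cv2.resize(x,(266,266),interpolation=cv2.INTER_CUBIC) for x in(A,B,C)])[:,:,::-1])
E
```

```text
topcam [ 0.37705701 -0.02820406  0.99361487] 373.14156460529193
red (335, 200) 7.5 152.0 [ 0.4987 -0.236   0.128 ] [ 0.4993 -0.2361  0.128 ]
green (292, 200) 7.4 139.5 [ 0.5002 -0.1356  0.128 ] [ 0.5    -0.1348  0.128 ]
pink (359, 212) 4.4 25.5 [ 0.4718 -0.2976  0.11  ] [ 0.4706 -0.2949  0.11  ]
pink (371, 206) 8.4 178.5 [ 0.4846 -0.3267  0.11  ] [ 0.4853 -0.3271  0.11  ]
rack [array([ 0.526, -0.106,  0.058]), array([ 0.524, -0.264,  0.058]), array([ 0.467, -0.261,  0.058]), array([ 0.469, -0.104,  0.058])] ((308.0, 205.0), (22.0, 62.0), 90.0)
blk1 [ 0.416 -0.191  0.11 ]
blk2 [ 0.419 -0.263  0.11 ]
scene red (204, 144, 13, 12)
scene green (229, 156, 14, 14)
pan ((145.98558044433594, 168.9373321533203), (48.52681350708008, 51.108299255371094), 75.19011688232422) [0.59111044 0.22347368 0.072     ]
```

View pics/crop.png

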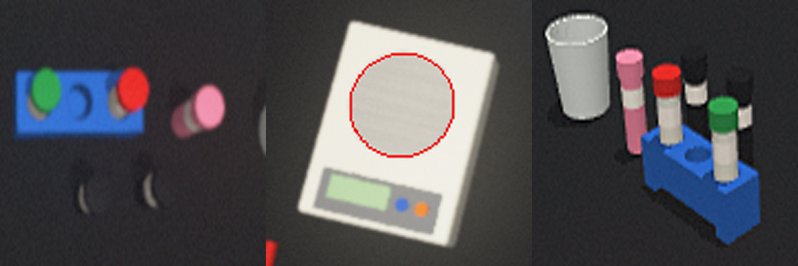

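The crop shows the red cap in the rack's end well, with green at the other end, and the pink and black tubes standing free about 80 mm away. The pan ellipse fits well at (146,169).

```bash
cat > go.py <<'E'
import sys,numpy as np
from workcell import read_state
from scipy.spatial.transform import Rotation as Ro
s=read_state();x,y,z=map(float,sys.argv[1:4])
R=Ro.from_rotvec(s["tool_rot"]);G=Ro.from_matrix(np.diag([-1,1,-1.]))
if len(sys.argv)>4: G=Ro.from_rotvec([0,0,np.radians(float(sys.argv[4]))])*G
print(round(s["clock"],2),"pos",np.round(s["tool_pos"],4),"dpos",(R.inv().apply(np.array([x,y,z])-s["tool_pos"])).round(4),"twist",np.degrees((R.inv()*G).as_rotvec()).round(2),"F",np.round(s["force"],2),"w",round(s["width"]*88.1,1),"grip",s["grip_force"])
E
python3 go.py .499 -.236 .264
```

```text
0.1 pos [0.1613 0.5515 0.2629] dpos [-5.453e-01 -6.609e-01 -2.000e-04] twist [ -0.08  -0.03 -16.32] F [ 0.67  0.62 -0.35] w 87.9 grip 0.0
```

```bash
R='{"delta_pos":[-0.545,-0.661,0],"twist":[0,0,-16.3],"claw":0.062}'; python3 -m pendant '[{"delta_pos":[-0.545,-0.661,0],"twist":[0,0,-16.3],"claw":0.088},{"delta_pos":[-0.545,-0.661,0],"twist":[0,0,-16.3],"claw":0.062},{"delta_pos":[-0.545,-0.661,0],"twist":[0,0,-16.3],"claw":0.062},{"delta_pos":[-0.545,-0.661,0],"twist":[0,0,-16.3],"claw":0.062},{"delta_pos":[-0.545,-0.661,0],"twist":[0,0,-16.3],"claw":0.062}]'; python3 go.py .499 -.236 .264
```

```text
clock: 0.6
tool_pos: [0.2596, 0.3212, 0.2634]
tool_rot: [0.001, -3.141, 0.0]
force: [1.5, 0.0, 1.1]
width: 0.707
grip_force: 0.0
0.6 pos [0.2596 0.3212 0.2634] dpos [-2.390e-01 -5.574e-01 -5.000e-04] twist [-0.02 -0.01  0.04] F [1.54 0.02 1.13] w 62.3 grip 0.0
```

```bash
python3 -m pendant '[{"delta_pos":[-0.1,-0.24,0]},{"delta_pos":[-0.1,-0.24,0]},{"delta_pos":[-0.1,-0.24,0]},{"delta_pos":[-0.1,-0.24,0]},{"delta_pos":[-0.1,-0.24,0]}]' ; python3 go.py .499 -.236 .264
```

```text
0.6 pos [0.2596 0.3212 0.2634] dpos [-2.390e-01 -5.574e-01 -5.000e-04] twist [-0.02 -0.01  0.04] F [1.54 0.02 1.13] w 62.3 grip 0.0invalid input at $[0]: expected keys delta_pos, twist, claw
```

```bash
python3 -m pendant '[{"delta_pos":[-0.1,-0.24,0],"twist":[0,0,0],"claw":0.062},{"delta_pos":[-0.1,-0.24,0],"twist":[0,0,0],"claw":0.062},{"delta_pos":[-0.1,-0.24,0],"twist":[0,0,0],"claw":0.062},{"delta_pos":[-0.1,-0.24,0],"twist":[0,0,0],"claw":0.062},{"delta_pos":[-0.1,-0.24,0],"twist":[0,0,0],"claw":0.062}]' ; python3 go.py .499 -.236 .264
```

```text
clock: 1.1
tool_pos: [0.3558, 0.0903, 0.2638]
tool_rot: [0.0, 3.141, 0.0]
force: [0.6, 0.3, -0.5]
width: 0.704
grip_force: 0.0
1.1 pos [0.3558 0.0903 0.2638] dpos [-1.433e-01 -3.263e-01 -1.000e-04] twist [ 0.01  0.05 -0.01] F [ 0.56  0.34 -0.46] w 62.0 grip 0.0
```

```bash
python3 -m pendant '[{"delta_pos":[-0.1,-0.22,0],"twist":[0,0,0],"claw":0.062},{"delta_pos":[-0.1,-0.22,0],"twist":[0,0,0],"claw":0.062},{"delta_pos":[-0.1,-0.22,0],"twist":[0,0,0],"claw":0.062},{"delta_pos":[-0.1,-0.22,0],"twist":[0,0,0],"claw":0.062},{"delta_pos":[-0.1,-0.22,0],"twist":[0,0,0],"claw":0.062}]' ; python3 -m pendant '[{"delta_pos":[-0.035,-0.095,0],"twist":[0,0,0],"claw":0.062},{"delta_pos":[-0.035,-0.095,0],"twist":[0,0,0],"claw":0.062},{"delta_pos":[-0.035,-0.095,0],"twist":[0,0,0],"claw":0.062},{"delta_pos":[-0.035,-0.095,0],"twist":[0,0,0],"claw":0.062},{"delta_pos":[-0.035,-0.095,0],"twist":[0,0,0],"claw":0.062}]'>/dev/null
python3 - <<'E'
from workcell import grab_frame
from h import *
import pickle
f=grab_frame("wrist");pickle.dump(f,open("w1.pkl","wb"));cv2.imwrite("pics/w1.png",f["frame"][:,:,::-1])
for n,lo,hi in(("red",[0,150,70],[8,255,255]),("green",[45,120,50],[85,255,255])):
    for c in blobs(f,lo,hi):
        (u,v),r=cv2.minEnclosingCircle(c); print(n,u,v,r,onz(f,u,v,.13),cv2.boundingRect(c))
print(ray(f,256,192))
E
python3 go.py .499 -.236 .264
```

```text
clock: 1.6
tool_pos: [0.456, -0.1304, 0.2634]
tool_rot: [-0.003, -3.141, 0.0]
force: [0.7, 0.4, 0.7]
width: 0.705
grip_force: 0.0
red 235.69834899902344 196.9049530029297 20.36456298828125 [ 0.49687434 -0.23448412  0.13      ] (217, 177, 38, 41)
green 345.5 197.5 21.8289794921875 [ 0.49750661 -0.13689821  0.13      ] (325, 178, 43, 41)
(array([ 0.41290611, -0.22089032,  0.38369379]), array([ 0.29874589,  0.01659648, -0.95431253]))
2.15 pos [ 0.4902 -0.2214  0.2636] dpos [-0.0088 -0.0146 -0.0004] twist [ 0.04 -0.03  0.05] F [-0.09  0.22  0.26] w 62.0 grip 0.0
```

View pics/w1.png

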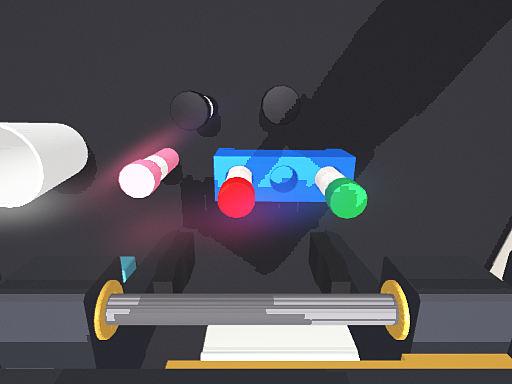

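The wrist view shows red at (236,197) with clear space for the fingers. It agrees with the top view to about 2 mm, so I take (0.498, -0.235).

```bash
python3 -m pendant '[{"delta_pos":[-0.008,-0.0135,0],"twist":[0,0,0],"claw":0.062},{"delta_pos":[-0.008,-0.0135,0.045],"twist":[0,0,0],"claw":0.062},{"delta_pos":[-0.008,-0.0135,0.08],"twist":[0,0,0],"claw":0.062},{"delta_pos":[-0.008,-0.0135,0.08],"twist":[0,0,0],"claw":0.062},{"delta_pos":[-0.008,-0.0135,0.08],"twist":[0,0,0],"claw":0.062}]' 8 
python3 - <<'E'
from workcell import grab_frame
from h import *
f=grab_frame("wrist");cv2.imwrite("pics/w2.png",f["frame"][:,:,::-1])
g=grab_frame("scene");cv2.imwrite("pics/s2.png",cv2.resize(g["frame"][60:260,110:310,::-1],(600,600)))
for c in blobs(f,[0,150,70],[8,255,255]):
    (u,v),r=cv2.minEnclosingCircle(c); print(u,v,r,onz(f,u,v,.13),cv2.boundingRect(c))
E
python3 go.py .498 -.235 .126
```

```text
clock: 2.65
tool_pos: [0.4986, -0.2352, 0.1844]
tool_rot: [0.002, -3.141, -0.001]
force: [0.3, -0.3, 0.1]
width: 0.706
grip_force: 0.0
248.8957061767578 222.90184020996094 29.97589111328125 [ 0.49653149 -0.23581417  0.13      ] (223, 193, 55, 59)
2.75 pos [ 0.4998 -0.2365  0.1863] dpos [0.0019 0.0016 0.0603] twist [-0.13  0.17  0.04] F [0.01 0.08 0.02] w 62.2 grip 0.0
```

View pics/w2.png

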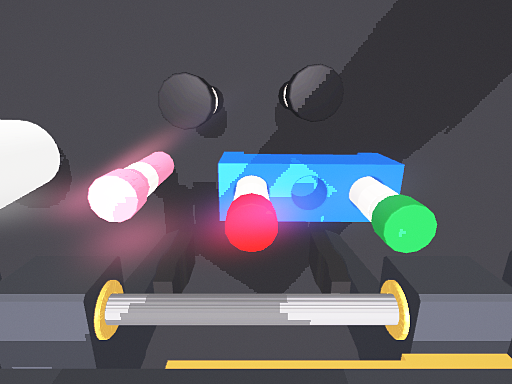

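```bash
python3 -m pendant '[{"delta_pos":[0,0,0.03],"twist":[0,0,0],"claw":0.062},{"delta_pos":[0,0,0.058],"twist":[0,0,0],"claw":0.062},{"delta_pos":[0,0,0.058],"twist":[0,0,0],"claw":0.062},{"delta_pos":[0,0,0.058],"twist":[0,0,0],"claw":0.05},{"delta_pos":[0,0,0.058],"twist":[0,0,0],"claw":0.042}]' 8; python3 -m pendant '[{"delta_pos":[0,0,0],"twist":[0,0,0],"claw":0.038},{"delta_pos":[0,0,0],"twist":[0,0,0],"claw":0.036},{"delta_pos":[0,0,0],"twist":[0,0,0],"claw":0.03},{"delta_pos":[0,0,0],"twist":[0,0,0],"claw":0.03},{"delta_pos":[0,0,0],"twist":[0,0,0],"claw":0.03}]' 8
python3 - <<'E'
from workcell import grab_frame
from h import *
g=grab_frame("scene");cv2.imwrite("pics/s3.png",cv2.resize(g["frame"][60:260,110:310,::-1],(500,500)))
E
python3 go.py .498 -.235 .126
```

```text
clock: 3.25
tool_pos: [0.4999, -0.2372, 0.1283]
tool_rot: [0.0, 3.138, -0.004]
force: [1.0, -0.2, -0.0]
width: 0.546
grip_force: 0.0
clock: 3.75
tool_pos: [0.4992, -0.2367, 0.1267]
tool_rot: [0.001, 3.14, -0.001]
force: [0.2, 1.7, 5.8]
width: 0.382
grip_force: 8.0
3.8 pos [ 0.4992 -0.2367  0.1267] dpos [0.0012 0.0017 0.0007] twist [-0.05  0.08 -0.02] F [-0.31  0.14  5.37] w 33.5 grip 7.981803193688393
```

View pics/s3.png

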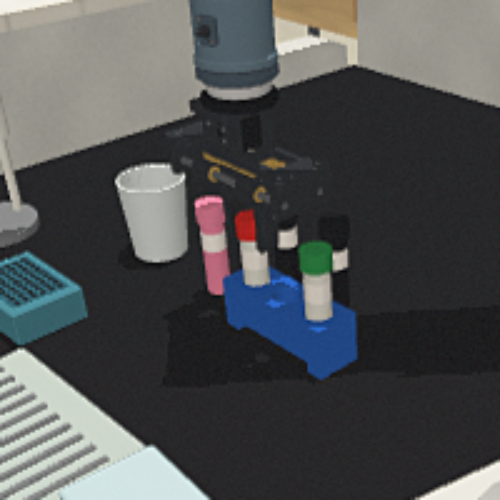

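The fingers hold the red cap at 33.5 mm opening, and the rack is undisturbed. I lift straight up slowly.

```bash
python3 -m pendant '[{"delta_pos":[0,0,-0.002],"twist":[0,0,0],"claw":0.03},{"delta_pos":[0,0,-0.005],"twist":[0,0,0],"claw":0.03},{"delta_pos":[0,0,-0.009],"twist":[0,0,0],"claw":0.03},{"delta_pos":[0,0,-0.014],"twist":[0,0,0],"claw":0.03},{"delta_pos":[0,0,-0.02],"twist":[0,0,0],"claw":0.03}]' 12; python3 go.py .498 -.235 .126;  python3 - <<'E'
from workcell import grab_frame
from h import *
import pickle
f=grab_frame("scene");d=pickle.load(open("f0.pkl","rb"))["scene"]
for g in(d,f): print([(cv2.boundingRect(c),cv2.contourArea(c)) for c in blobs(g,[105,150,60],[125,255,255],(180,150,270,220))],[cv2.boundingRect(c) for c in blobs(g,[45,120,60],[85,255,255],(180,130,270,220))])
cv2.imwrite("pics/s4.png",cv2.resize(f["frame"][60:260,110:310,::-1],(500,500)))
E
```

```text
clock: 4.3
tool_pos: [0.4984, -0.2362, 0.146]
tool_rot: [-0.001, -3.141, -0.0]
force: [1.0, 0.8, 0.4]
width: 0.375
grip_force: 12.0
4.3 pos [ 0.4984 -0.2362  0.146 ] dpos [0.0004 0.0012 0.02  ] twist [ 0.02 -0.02 -0.02] F [1.   0.77 0.38] w 33.0 grip 11.998729761689901
[((199, 166, 54, 46), 1159.0)] [(229, 156, 14, 14)]
[((199, 167, 54, 45), 1159.5)] [(229, 156, 14, 14)]
```

```bash
python3 -m pendant '[{"delta_pos":[0,0,-0.015],"twist":[0,0,0],"claw":0.03},{"delta_pos":[0,0,-0.035],"twist":[0,0,0],"claw":0.03},{"delta_pos":[0,0,-0.065],"twist":[0,0,0],"claw":0.03},{"delta_pos":[0,0,-0.1],"twist":[0,0,0],"claw":0.03},{"delta_pos":[0,0,-0.125],"twist":[0,0,0],"claw":0.03}]';python3 - <<'E'
from workcell import grab_frame
from h import *
f=grab_frame("scene")
print([(cv2.boundingRect(c),cv2.contourArea(c)) for c in blobs(f,[105,150,60],[125,255,255],(180,150,270,220))],[cv2.boundingRect(c) for c in blobs(f,[45,120,60],[85,255,255],(180,130,270,220))])
cv2.imwrite("pics/s5.png",cv2.resize(f["frame"][20:260,110:350,::-1],(500,500)))
E
python3 go.py .591 .2235 .27
```

```text
clock: 4.85
tool_pos: [0.499, -0.2366, 0.2742]
tool_rot: [0.0, 3.139, -0.003]
force: [1.4, 0.5, -0.1]
width: 0.377
grip_force: 12.0
[((199, 164, 54, 48), 1262.0)] [(230, 156, 13, 14)]
4.9 pos [ 0.5005 -0.2376  0.2785] dpos [-0.0904  0.4612  0.0065] twist [-0.33  0.42 -0.  ] F [ 1.68 -1.01  2.94] w 33.8 grip 11.999164363369346
```

View pics/s5.png

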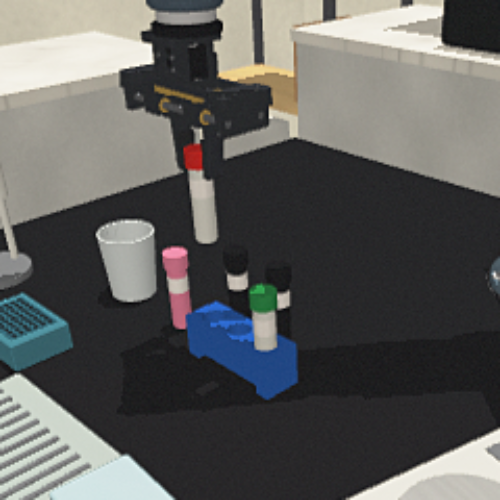

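The red tube is out and hangs clear in the fingers; the rack and green tube stand as before. I carry it to the pan.

```bash
python3 -m pendant '[{"delta_pos":[-0.004,0.02,0],"twist":[0,0,0],"claw":0.03},{"delta_pos":[-0.012,0.06,0],"twist":[0,0,0],"claw":0.03},{"delta_pos":[-0.02,0.10,0],"twist":[0,0,0],"claw":0.03},{"delta_pos":[-0.028,0.14,0],"twist":[0,0,0],"claw":0.03},{"delta_pos":[-0.036,0.18,0],"twist":[0,0,0],"claw":0.03}]' >/dev/null; python3 -m pendant '[{"delta_pos":[-0.008,0.04,0],"twist":[0,0,0],"claw":0.03},{"delta_pos":[-0.016,0.08,0],"twist":[0,0,0],"claw":0.03},{"delta_pos":[-0.024,0.12,0],"twist":[0,0,0],"claw":0.03},{"delta_pos":[-0.032,0.16,0],"twist":[0,0,0],"claw":0.03},{"delta_pos":[-0.040,0.20,0],"twist":[0,0,0],"claw":0.03}]'>/dev/null;  python3 -m pendant '[{"delta_pos":[-0.006,0.03,0],"twist":[0,0,0],"claw":0.03},{"delta_pos":[-0.012,0.06,0],"twist":[0,0,0],"claw":0.03},{"delta_pos":[-0.0155,0.077,0],"twist":[0,0,0],"claw":0.03},{"delta_pos":[-0.0165,0.081,0],"twist":[0,0,0],"claw":0.03},{"delta_pos":[-0.0165,0.081,0],"twist":[0,0,0],"claw":0.03}]'; python3 go.py .591 .2235 .27
```

```text
clock: 6.4
tool_pos: [0.5911, 0.2244, 0.2706]
tool_rot: [0.0, -3.141, 0.001]
force: [0.1, 0.7, -0.6]
width: 0.378
grip_force: 12.0
6.4 pos [0.5911 0.2244 0.2706] dpos [ 0.0002 -0.0009  0.0006] twist [-0.03 -0.02  0.02] F [ 0.1   0.69 -0.56] w 33.3 grip 12.000279352068901
```

```bash
python3 -m pendant '[{"delta_pos":[0,0,0.015],"twist":[0,0,0],"claw":0.03},{"delta_pos":[0,0,0.04],"twist":[0,0,0],"claw":0.03},{"delta_pos":[0,0,0.06],"twist":[0,0,0],"claw":0.03},{"delta_pos":[0,0,0.074],"twist":[0,0,0],"claw":0.03},{"delta_pos":[0,0,0.076],"twist":[0,0,0],"claw":0.03}]'; python3 -m pendant '[{"delta_pos":[0,0,0],"twist":[0,0,0],"claw":0.03},{"delta_pos":[0,0,0],"twist":[0,0,0],"claw":0.03}]' >/dev/null; python3 - <<'E'
from workcell import grab_frame
from h import *
f=grab_frame("scene");t=grab_frame("top")
P=lambda g,X:tuple(int(round(a)) for a in proj(g,np.array(X)))
print("scene proj pan,foot,capmid",P(f,[.591,.2235,.072]),P(f,[.591,.2235,.086]),P(f,[.591,.2235,.189]))
a=cv2.resize(f["frame"][180:320,250:390],(400,400),interpolation=cv2.INTER_CUBIC);b=cv2.resize(t["frame"][100:240,80:220],(400,400),interpolation=cv2.INTER_CUBIC)
cv2.imwrite("pics/s6.png",np.hstack([a,b])[:,:,::-1])
E
python3 go.py .591 .2235 .18
```

```text
clock: 6.9
tool_pos: [0.5898, 0.2233, 0.1918]
tool_rot: [-0.003, -3.137, 0.002]
force: [-0.0, -0.3, -0.2]
width: 0.38
grip_force: 12.0
scene proj pan,foot,capmid (334, 269) (335, 264) (342, 218)
7.2 pos [0.592  0.2248 0.1961] dpos [ 0.001  -0.0013  0.0161] twist [ 0.02  0.13 -0.02] F [ 0.21 -0.39 -1.05] w 33.0 grip 11.999870538711548
```

View pics/s6.png

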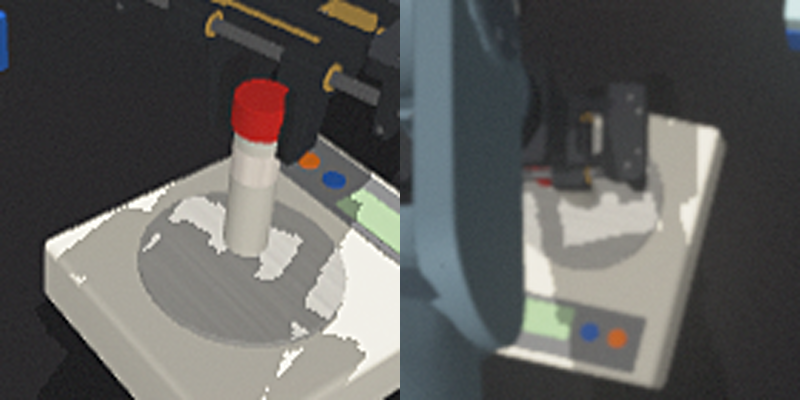

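The tube hangs nearly upright (about 3° lean at most), about 14 mm above the middle of the pan, whose centre is at about (241,255) in the crop and matches its projection. I lower it in small steps, watching the force.

```bash
python3 -m pendant '[{"delta_pos":[0,0,0.005],"twist":[0,0,0],"claw":0.03},{"delta_pos":[0,0,0.009],"twist":[0,0,0],"claw":0.03},{"delta_pos":[0,0,0.011],"twist":[0,0,0],"claw":0.03},{"delta_pos":[0,0,0.012],"twist":[0,0,0],"claw":0.03},{"delta_pos":[0,0,0.012],"twist":[0,0,0],"claw":0.03}]' 6;  python3 -m pendant '[{"delta_pos":[0,0,0.0005],"twist":[0,0,0],"claw":0.03},{"delta_pos":[0,0,0.001],"twist":[0,0,0],"claw":0.03},{"delta_pos":[0,0,0.001],"twist":[0,0,0],"claw":0.03}]'
```

```text
clock: 7.7
tool_pos: [0.5911, 0.2247, 0.1824]
tool_rot: [-0.0, -3.141, 0.0]
force: [1.1, -0.9, -0.6]
width: 0.38
grip_force: 6.0
clock: 8.0
tool_pos: [0.5913, 0.2247, 0.1818]
tool_rot: [0.0, 3.141, 0.0]
force: [0.2, -0.2, 0.1]
width: 0.38
grip_force: 6.0
```

```bash
python3 go.py .591 .2235 .18
```

```text
8.0 pos [0.5913 0.2247 0.1818] dpos [ 0.0003 -0.0012  0.0018] twist [ 0.    0.01 -0.02] F [ 0.21 -0.22  0.13] w 33.5 grip 6.000146591104567
```

```bash
python3 -m pendant '[{"delta_pos":[0,-0.001,0.0005],"twist":[0,0,0],"claw":0.03},{"delta_pos":[0,-0.001,0.001],"twist":[0,0,0],"claw":0.03},{"delta_pos":[0,-0.001,0.001],"twist":[0,0,0],"claw":0.03},{"delta_pos":[0,-0.001,0.001],"twist":[0,0,0],"claw":0.03}]' 6;  python3 -m pendant '[{"delta_pos":[0,0,0.0005],"twist":[0,0,0],"claw":0.03},{"delta_pos":[0,0,0.001],"twist":[0,0,0],"claw":0.03},{"delta_pos":[0,0,0.001],"twist":[0,0,0],"claw":0.03},{"delta_pos":[0,0,0.001],"twist":[0,0,0],"claw":0.03}]'
```

```text
clock: 8.4
tool_pos: [0.5913, 0.2237, 0.1808]
tool_rot: [0.0, 3.141, -0.0]
force: [0.4, 0.4, -0.2]
width: 0.378
grip_force: 6.0
clock: 8.8
tool_pos: [0.5918, 0.2238, 0.1807]
tool_rot: [0.0, 3.14, 0.0]
force: [0.5, 0.3, 5.9]
width: 0.382
grip_force: 6.0
```

Contact is at 5.9 N. I release slowly.

```bash
python3 -m pendant '[{"delta_pos":[0,0,-0.0003],"twist":[0,0,0],"claw":0.033},{"delta_pos":[0,0,-0.0005],"twist":[0,0,0],"claw":0.034},{"delta_pos":[0,0,-0.0005],"twist":[0,0,0],"claw":0.036},{"delta_pos":[0,0,-0.0005],"twist":[0,0,0],"claw":0.039},{"delta_pos":[0,0,-0.0005],"twist":[0,0,0],"claw":0.045}]' 3;  python3 -m pendant '[{"delta_pos":[0,0,0],"twist":[0,0,0],"claw":0.055},{"delta_pos":[0,0,0],"twist":[0,0,0],"claw":0.07},{"delta_pos":[0,0,0],"twist":[0,0,0],"claw":0.07},{"delta_pos":[0,0,-0.01],"twist":[0,0,0],"claw":0.07},{"delta_pos":[0,0,-0.03],"twist":[0,0,0],"claw":0.07}]'; python3 -m pendant '[{"delta_pos":[0,0,-0.03],"twist":[0,0,0],"claw":0.07},{"delta_pos":[0,0,-0.07],"twist":[0,0,0],"claw":0.07},{"delta_pos":[0,0,-0.1],"twist":[0,0,0],"claw":0.07},{"delta_pos":[0,0,-0.12],"twist":[0,0,0],"claw":0.07},{"delta_pos":[0,0,-0.12],"twist":[0,0,0],"claw":0.07}]'; python3 - <<'E'
from workcell import grab_frame
from h import *
f=grab_frame("scene");f2=grab_frame("wrist")
for X in([.591,.2235,.072],[.591,.2235,.186]): print(proj(f,np.array(X)))
for g,z in((f2,.186),):
  for c in blobs(g,[0,150,70],[8,255,255]):
    (u,v),r=cv2.minEnclosingCircle(c);print(u,v,r,onz(g,u,v,z))
cv2.imwrite("pics/s7.png",np.hstack([cv2.resize(f["frame"][120:330,180:390],(400,400)),cv2.resize(f2["frame"],(400,300))[:,:] if 0 else cv2.copyMakeBorder(cv2.resize(f2["frame"],(400,300)),0,100,0,0,cv2.BORDER_CONSTANT)])[:,:,::-1])
E
```

```text
clock: 9.3
tool_pos: [0.5909, 0.2236, 0.1797]
tool_rot: [-0.001, -3.141, 0.0]
force: [0.4, -0.2, 0.5]
width: 0.5
grip_force: 0.0
clock: 9.8
tool_pos: [0.5902, 0.2235, 0.2093]
tool_rot: [-0.001, -3.138, 0.001]
force: [-0.5, -0.5, 0.3]
width: 0.796
grip_force: 0.0
clock: 10.3
tool_pos: [0.5928, 0.224, 0.3353]
tool_rot: [0.0, 3.134, 0.002]
force: [0.8, -0.1, 0.4]
width: 0.792
grip_force: 0.0
(np.float64(334.2740393504143), np.float64(269.4809665746187))
(np.float64(341.49377391921684), np.float64(219.6942178694525))
252.48004150390625 181.26052856445312 19.26764488220215 [0.588649   0.22589699 0.186     ]
388.89324951171875 17.713483810424805 19.917438507080078 [0.45540541 0.33301229 0.186     ]
```

View pics/s7.png

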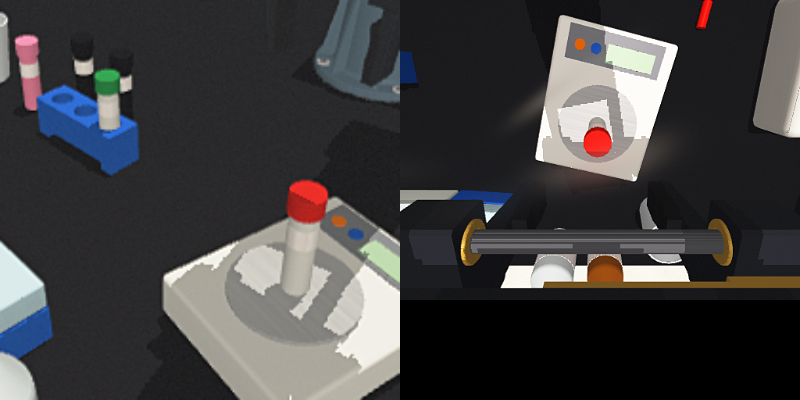

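The red tube stands upright in the middle of the pan, with its foot at crop (297,290) and the pan centre at (294,285). The rack and green tube are in place, and the gripper is well clear.

```bash
python3 -c "
from workcell import order; print(order.sign_off())"
```

```text
the job is handed in; nothing more can be done
None
```

The red-capped tube now stands upright in the middle of the balance pan, the rack and green-capped tube were left in place, and the job was handed in at about 10.4 s.

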